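# Refit the level knob on the desktop monitor controller and hold it pressed to power up

## Task

The level knob has come off the audio monitor controller on the desk. First make sure the speaker switch in the middle is off, tipped toward the red dot (flip it if it is tipped toward the green dot), so that nothing thumps; then put the loose knob on the bare splined shaft, turn it until the splines mesh and slide it fully home, keeping it upright. Press the knob in to the bottom of its push-switch travel and finish with the gripper still holding it pressed in (that powers the unit up); leave the other loose things where they lie.

Things in the scene. Friction and masses are not known exactly. Their poses are not given: they have to be found in the camera images.
- controller: grey audio box 124 (x) x 252 (y) x 42 mm, fixed; origin at the centre of its underside, -x side (headphone sockets) faces the robot. Dark plates on top bring the surface to 45 mm. Speaker switch in the middle; level controls 82 mm either side of it along y: one (left or right, it changes) has its knob, fixed, its top 32 mm above the plate; the other is bare
- speaker_switch (a joint): toggle lever, white tip, pivot at controller (0, 0, 45 mm), 30 mm long, 7 to 11 mm thick, tips about the controller's y axis. It snaps over centre to either end: about -0.35 rad = OFF (tipped to controller -x, toward the red dot and the robot), about +0.35 = ON (to +x, toward the green dot). About 0.5 N near the tip flips it; it settles in the first 0.5 s
- switch_tip (a point): a point on the speaker lever's axis, 28 mm from its pivot, near the lever's end
- shaft_top (a point): centre of the top of the bare control's white splined shaft, 18.5 mm above the plate; z up, x along one of six equal keys 60 degrees apart. Keys 4 mm wide, 26 mm across over the keys; their top 2.5 mm is a lead-in, 2.6 mm wide and 23.5 mm across; core 13 mm diameter. It turns only against about 0.06 N m of friction
- shaft_push (a joint): push switch under the bare shaft: 0 = released, grows as the shaft is pressed down, to the stop at 0.004 m. A spring pushes back with about 3 N at 0 and 7 N at the stop
- shaft_turn (a joint): rotation of the bare shaft about the vertical, rad, anticlockwise from above; starts anywhere, range -2.6 to 2.6; shaft_top turns with it
- knob: loose fluted aluminium knob with black top, 46 mm diameter, 26 mm high, 55 g, standing right way up on the desk; origin at the centre of its underside, z up. The orange pointer on top runs along its +x. Below, a socket 13 mm deep with six slots 60 degrees apart, one under the pointer, 6.2 mm wide (1.1 mm free either side of a key). Grip its upper 13 mm; the skirt below is slightly thinner
- eraser: blue and white eraser 23 x 52 x 12 mm, loose; origin at the centre of its underside; to be left alone
- earbud_case: white earbud case 47 x 60 x 25 mm, loose; origin at the centre of its underside; to be left alone
- sticky_notes: yellow note pad 76 x 77 x 13 mm, loose; origin at the centre of its underside; to be left alone
- glue_stick: standing red and white glue stick, 27 mm diameter, 88 mm high, loose; origin at the centre of its underside; to be left alone
- knob_top (a point): centre of the loose knob's top, 26 mm above its origin. Fully home, the knob's origin is 13 mm below shaft_top: 5.5 mm above the plate with the push switch released, 1.5 mm with it pressed in
There are look-alikes about, which are no part of the job. Leave any turquoise look-alike of the knob alone.

How it is judged:
By the outcome, as a careful person would: the job done as asked, in the order asked, and still so for the second after the job is handed in, while the arm keeps its last pose, push and grip.
It also fails if it takes over 58 s, if anything falls off the work surface, if the arm or the gripper's body presses on something with over 40 N, if the wrist force passes 120 N, or if a joint passes its speed limit or range.

## Robot

A 6-joint arm with a two-finger parallel gripper is mounted at the origin on a cart in front of the work surface, level with it; the furniture and walls round the work are solid. World frame = base frame: x ahead of the robot, y to its left, z up, the work surface at z = 0. Lengths are in m, angles in rad, forces in N, time in s.
With the tool pointing down it reaches from about 0.375 to 0.975 m from the base axis. Payload 3.8 kg.
Tool frame: the origin (TCP) lies at the very end of the fingers, on their centre line; the grasp point (between the pads) lies 19 mm behind it (manip.grasp_offset is the distance from the TCP to the grasp point, in m); z points along the fingers, y is the line along which they close (so a half turn about z gives the same grasp; the last joint's range is limited). The gripper opens to 88 mm and grips with 3 to 60 N. Pads are 18 mm wide; open, the fingers measure 123 mm over their backs; the gripper's body (75 mm by 187 mm) begins 45 mm behind the grasp point.
Start: joints at [1.187, 0.264, 1.604, -0, 1.274, -0.037], TCP at [0.229, 0.635, 0.239] pointing down, gripper open.
Joint ranges: [-2.63, 2.63], [-0.94, 2.18], [0.31, 2.57], [-1.31, 4.45], [0, 2.66], [-2.55, 2.55]. Speed limits (rad/s): [2.57, 2.57, 3.14, 3.14, 3.14, 3.14].

## Interface

Orientations are given as a unit quaternion [x, y, z, w].
In Python, from rig import manip gives the robot as it stands.
- The arm moves only by the tool drive_tool, never from a script. Its arguments are lists of equal length, an entry for each row: "offset": the shift along the tool's x, y, z in mm, a list of three; "angular": the turn, a rotation vector about the tool's x, y, z in degrees, a list of three; "grip": the closure, from 0 (fully open) to 1 (shut). A call has exactly 10 rows; each row shifts and turns the commanded pose from where the row before left it, along the tool's axes as they then stand; what a row does not reach is not made up. A row lasts 1/8 s, in which the tool goes at most 62.5 mm and 10.7 degrees, less where a joint would pass 70% of its speed; a pose out of reach is approached as far as the arm can. A call is refused whole if a number of a shift passes 62.5 or a number of a turn 10.7, either way. A call with a gripper value outside its range is refused whole. The fingers move at their own pace and stop on an object; "force" is the grip in N (left out, the last holds). Time passes only in rows, so rows that do not move let the fingers close, or fill a call up. It gives the time, the measured TCP pose, the force, the opening and the grip force at its end, in the units of the state.
- manip.get_obs(): the state, without advancing time (a new reading comes with each control period).
- manip.get_image(name): name is "side" or "top"; returns a dict with "frame" (480x640x3 uint8, red, green, blue), "camera_matrix" (3x3 intrinsics, pixels), "k1" (the pictures are not rectified: a ray, as slopes to the right and down, at radius r is drawn at 1 + k1 r^2 times it, then the intrinsics apply), "rvec" (rotation vector, rad) and "tvec" (3), from world to camera coordinates, as OpenCV has them. Camera axes: x right, y down, z forward; pixel columns grow to the right and rows downward; lengths in m; the calibration is good to about 2 mm. A picture is of the moment at which its call begins. There is no depth.
- manip.sign_off(): hands the job in; it is judged then, once.
The state is a dict: "clock": time; "joints": joint angles; "joint_velocities": joint speeds; "joint_torque": joint torques, N m; "ee_pos": TCP position; "eef_rot": TCP orientation; "ft_force": force on the tool from outside, world axes, zero at the start; "ft_torque": the same for the moment, N m; "gripper_width": finger opening in m; "grasp_force": force on a finger pad.
Only numpy, scipy, OpenCV 4.12 (cv2) and the standard library are available. Lean on these libraries where they do the work, as an engineer would, in place of code of your own. Each camera call takes 0.05 s, during which the arm holds its last target. There are 200 camera calls.

## Working session

There is one attempt and no reset: what is moved stays moved. The work goes in short steps, Python scripts to look and compute and a tool call to move; the robot and the scene stay as the last step left them, time stands still between calls to the robot, and variables do not carry over. Pictures are saved under pics/ and viewed, at most 10 in all, crops included, and the job is handed in when it is done.

Besides the shell and the picture viewer there is one more tool, called after "Emit:" by a JSON object that holds its "fn" and its "kwargs", one argument or row to a line. drive_tool: Moves the arm, as the interface text tells. Its arguments: {"type":"object","properties":{"offset":{"type":"array"},"angular":{"type":"array"},"grip":{"type":"array"},"force":{"type":"number"}},"required":["offset","angular","grip"]}

```bash
mkdir -p pics; ls; cat > h.py <<'E'
import numpy as np, cv2
from rig import manip
from scipy.spatial.transform import Rotation as R
def cam(n):
    d=manip.get_image(n); d['K']=np.array(d['camera_matrix']); d['Rm']=R.from_rotvec(np.ravel(d['rvec'])).as_matrix(); d['t']=np.ravel(d['tvec']); return d
def ray(d,u,v):
    K=d['K']; x=(u-K[0,2])/K[0,0]; y=(v-K[1,2])/K[1,1]; rd=np.hypot(x,y); r=rd
    for _ in range(20): r=rd/(1+d['k1']*r*r)
    s=r/rd if rd>0 else 1
    return -d['Rm'].T@d['t'], d['Rm'].T@np.array([x*s,y*s,1])
def onz(d,u,v,z):
    o,w=ray(d,u,v); return o+w*(z-o[2])/w[2]
def proj(d,p):
    c=d['Rm']@np.asarray(p)+d['t']; s=c[:2]/c[2]; s=s*(1+d['k1']*(s@s)); return d['K'][0,0]*s[0]+d['K'][0,2], d['K'][1,1]*s[1]+d['K'][1,2]
def tri(d1,p1,d2,p2):
    o1,a=ray(d1,*p1); o2,b=ray(d2,*p2); s=np.linalg.lstsq(np.c_[a,-b],o2-o1,rcond=None)[0]
    q1,q2=o1+s[0]*a,o2+s[1]*b; return (q1+q2)/2, np.linalg.norm(q1-q2)
def save(n,im,s=1): cv2.imwrite(n,cv2.cvtColor(cv2.resize(im,None,fx=s,fy=s,interpolation=cv2.INTER_CUBIC),cv2.COLOR_RGB2BGR))
E
python3 - <<'E'
from h import *
for n in('top','side'):
    d=cam(n); save(f'pics/{n}0.png',d['frame']); print(n,d['K'].tolist(),d['k1'],-d['Rm'].T@d['t'])
o=manip.get_obs(); print(o, manip.grasp_offset)
E
```

```text
pics
top [[545.2549091793443, 0.0, 321.4492624279957], [0.0, 545.2549091793443, 247.44960083038177], [0.0, 0.0, 1.0]] -0.12028890125593995 [0.34038647 0.09597404 1.25318238]
side [[525.5692574366986, 0.0, 319.61640669437577], [0.0, 525.5692574366986, 244.4356461534961], [0.0, 0.0, 1.0]] 0.0008790440669498506 [0.17065097 1.16733188 0.76573885]
{'clock': 0.1, 'joints': array([ 1.18705277e+00,  2.64622309e-01,  1.60516829e+00, -4.63078166e-06,
        1.27370444e+00, -3.68994204e-02]), 'joint_velocities': array([ 0.00101921, -0.00205738, -0.00417062,  0.00046475, -0.00310027,
       -0.00046768]), 'joint_torque': array([-8.29319197e-05, -5.03622186e+01, -3.58069360e+01,  7.30264303e-02,
        2.34199211e-02, -7.77143146e-05]), 'ee_pos': array([0.22922825, 0.63423731, 0.23758725]), 'eef_rot': array([ 1.72553341e-01,  9.84999716e-01, -9.30693672e-04, -1.96419961e-04]), 'ft_force': array([-0.84247439,  0.06578768,  0.17110772]), 'ft_torque': array([ 0.01579771,  0.04177389, -0.01500901]), 'grasp_force': 0.0, 'gripper_width': 0.08806305229242317} 0.0187
```

View pics/top0.png

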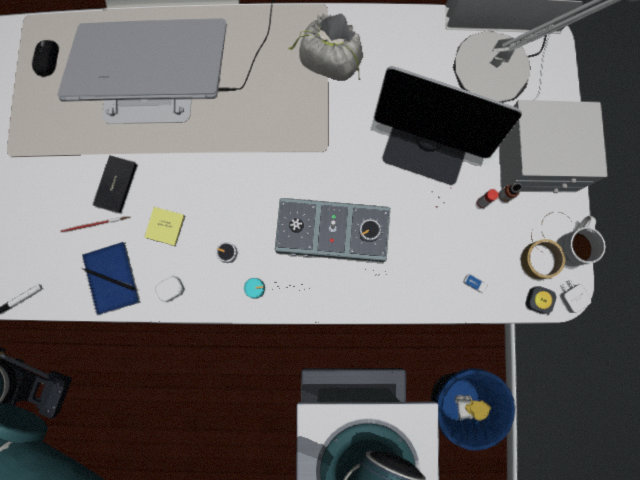

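View pics/side0.png

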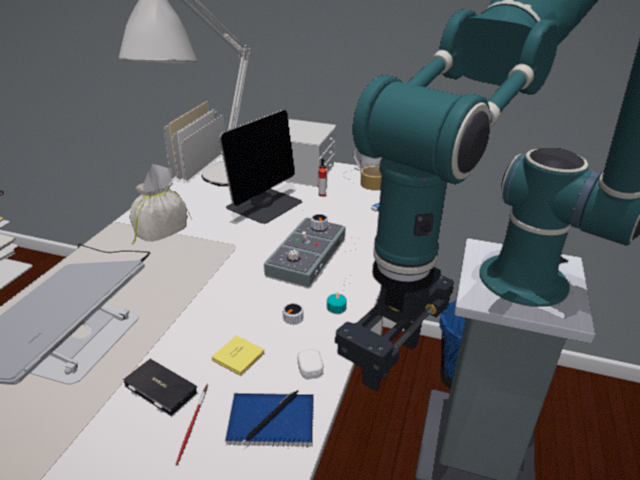

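The top view shows the black-topped loose knob at (227,253), the turquoise look-alike at (255,288), the bare shaft at (297,225), the switch at (333,230) and the fitted knob at (370,230). The black and aluminium one standing on the desk fits the description. I'll confirm it in an enlarged crop.

```bash
python3 - <<'E'
from h import *
t=cam('top')['frame']; s=cam('side')['frame']
a=cv2.resize(t[190:300,205:395],(760,440),interpolation=cv2.INTER_CUBIC)
b=cv2.resize(s[205:325,260:350],(0,0),fx=1,fy=1)
save('pics/c1.png',a)
save('pics/c2.png',s[205:330,255:355],4.7)
E
```

```text
(no output)
```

View pics/c1.png

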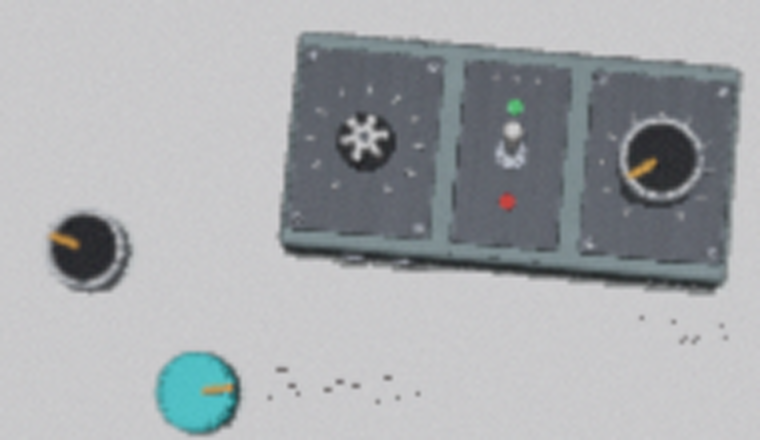

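View pics/c2.png

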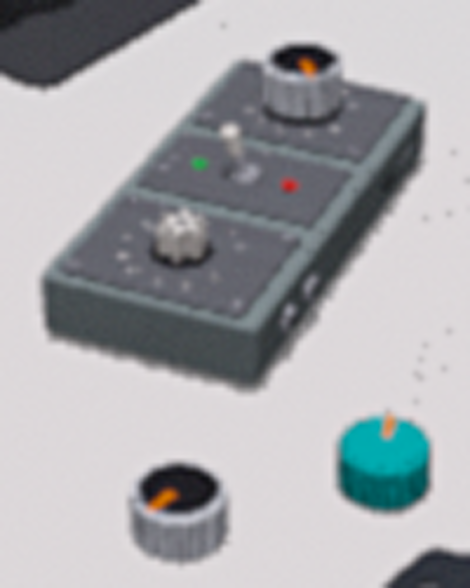

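The crops show the lever tipped toward the green dot (ON), so it has to be flipped. The loose knob is aluminium with a black top, at about (226,252), and the look-alike is turquoise. Now I'll measure them.

```bash
cat > m.py <<'E'
from h import *
def cen(m,box,off=True):
    x0,y0,x1,y1=box; mm=np.zeros_like(m,bool); mm[y0:y1,x0:x1]=m[y0:y1,x0:x1]; v,u=np.nonzero(mm); return u.mean(),v.mean(),len(u)
def hsv(d): return cv2.cvtColor(d['frame'],cv2.COLOR_RGB2HSV).astype(int)
E
python3 - <<'E'
from m import *
d=cam('top'); H=hsv(d); h,s,v=H[...,0],H[...,1],H[...,2]
g=cen((h>40)&(h<80)&(s>110)&(v>80),(320,205,345,245)); r=cen(((h<8)|(h>172))&(s>110)&(v>90),(320,225,345,250))
print('dots px',g,r)
G=onz(d,*g[:2],.0455);Rd=onz(d,*r[:2],.0455); print('G',G,'R',Rd,'mid',(G+Rd)/2,'yaw',np.degrees(np.arctan2(*(G-Rd)[1::-1])))
# shaft
m=(v>130)&(s<40); bx=(285,212,309,238)
c=cen(m,bx); print('shaft px',c)
S=onz(d,*c[:2],.0635); print('shaft',S)
# knob orange pointer and black top
k=cen((h>5)&(h<25)&(s>120)&(v>90),(212,238,240,268)); K=onz(d,*k[:2],.026)
b=cen((v<75),(214,240,238,264)); B=onz(d,*b[:2],.026)
print('pointer',k,K,'black',b,B)
# whole knob outline
mk=((v<185)).astype(np.uint8); sub=np.zeros_like(mk); sub[236:268,212:242]=mk[236:268,212:242]
cs=max(cv2.findContours(sub,0,1)[0],key=cv2.contourArea); print('outline',cv2.minEnclosingCircle(cs),cv2.boundingRect(cs))
# box rect
m2=(v<165).astype(np.uint8); sub=np.zeros_like(m2); sub[192:270,268:396]=m2[192:270,268:396]
cs=max(cv2.findContours(sub,0,1)[0],key=cv2.contourArea); rr=cv2.minAreaRect(cs); print(rr)
np.set_printoptions(linewidth=250); print(v[214:236,287:309])
# lever tip (white) 
t=cen((v>170)&(s<40),(328,216,340,226)); print('tip',t,onz(d,*t[:2],.045+.027))
sd=cam('side'); H=hsv(sd); h,s,v=H[...,0],H[...,1],H[...,2]
g=cen((h>40)&(h<80)&(s>110)&(v>80),(285,225,312,250)); r=cen(((h<8)|(h>172))&(s>110)&(v>90),(305,235,330,255)); print('side',onz(sd,*g[:2],.0455),onz(sd,*r[:2],.0455))
k2=cen((h>3)&(h<25)&(s>140)&(v>90),(280,300,305,325)); print('side pointer',k2,onz(sd,*k2[:2],.026))
b=cen((v<60),(280,300,305,325)); print('side black',b,onz(sd,*b[:2],.026))
E
```

```text
dots px (np.float64(333.42857142857144), np.float64(216.28571428571428), 7) (np.float64(331.2), np.float64(240.0), 10)
G [0.5712337  0.07918925 0.0455    ] R [0.51724327 0.0841226  0.0455    ] mid [0.54423848 0.08165593 0.0455    ] yaw -5.220870432207768
shaft px (np.float64(296.4375), np.float64(223.96875), 64)
shaft [0.55027895 0.16135987 0.0635    ]
pointer (np.float64(221.13333333333333), np.float64(249.73333333333332), 15) [0.49698235 0.3349179  0.026     ] black (np.float64(226.02994011976048), np.float64(251.53892215568862), 167) [0.49286981 0.32353173 0.026     ]
outline ((226.5, 252.5), 11.510964393615723) (217, 242, 22, 22)
((332.1963806152344, 230.1307373046875), (112.76203918457031, 58.34020233154297), 4.600095272064209)
[[105 104 107 109 102 104 106 105 109 107 108 105 107 106 107 111 123 156 117 108 107 104]
 [106 105 105 107 103 107 107 103 106 107 107 106 107 104 109 115 137 114 109 107 106 107]
 [106 106 104 105 107 106 106 102 105 105 107 105 105 105 108 111 115 110 106 110 109 103]
 [104 104 105 104 107 109 103  99 103 105 107 104 107 107 105 107 111 109 109 107 10
[... 1307 characters left out ...]
100  68  60  65  62  64  97 106 110 112 109 109 115 124 131 114]
 [106 108 105 110 105 107 106 104 101 103 104 103 106 107 108 112 109 111 107 100 151 142]
 [105 109 111 111 107 110 106 107 110 108 108 107 106 109 111 110 110 110 110 105 114 115]
 [108 121 126 110 107 108 108 109 106 108 105 108 106 110 112 109 111 112 109 109 107 109]]
tip (np.float64(333.0), np.float64(222.0), 9) [0.55338279 0.08048826 0.072     ]
side [0.5669323  0.07774827 0.0455    ] [0.51350452 0.08158081 0.0455    ]
side pointer (np.float64(289.5), np.float64(310.5), 18) [0.49344252 0.33101174 0.026     ]
side black (np.float64(293.20454545454544), np.float64(308.15909090909093), 88) [0.48853791 0.32083869 0.026     ]
```

```bash
cat >> m.py <<'E'
def plan(pos,ydeg,n,off0=None,start=None):
    """print per-row tool-frame shift/turn to bring commanded (=measured) pose to pos, tool y line at ydeg, tool straight down"""
    o=manip.get_obs(); p=np.array(o['ee_pos']) if start is None else np.array(start[0]); q=R.from_quat(o['eef_rot']) if start is None else start[1]
    a=np.radians(ydeg); y=np.array([np.cos(a),np.sin(a),0]); z=np.array([0,0,-1.]); T=R.from_matrix(np.c_[np.cross(y,z),y,z])
    rv=(q.inv()*T).as_rotvec(); print('total turn deg',np.degrees(rv).round(2),'shift in start frame',(1e3*q.inv().apply(pos-p)).round(1),'in final frame',(1e3*T.inv().apply(pos-p)).round(1))
    for i in range(n):
        qi=q*R.from_rotvec(rv*i/n); print((1e3*qi.inv().apply((pos-p)/n)).round(1),(np.degrees(rv)/n).round(2))
def phase6(d,c,z,r0,r1,lo=70,hi=180):
    h,s,v=[hsv(d)[...,i] for i in range(3)]; A=0
    u0,v0=proj(d,[c[0],c[1],z])
    for V in range(int(v0)-22,int(v0)+23):
        for U in range(int(u0)-22,int(u0)+23):
            w=onz(d,U,V,z)[:2]-c; r=np.hypot(*w)
            if r0<r<r1: A+=(np.clip(v[V,U],lo,hi)-lo)*(1-s[V,U]/255)*np.exp(6j*np.arctan2(w[1],w[0]))
    return np.degrees(np.angle(A))/6%60
E
python3 - <<'E'
from m import *
d=cam('top')
for c in ([.5503,.1614],[.5513,.1624],[.549,.162]): print(phase6(d,np.array(c),.0635,.0065,.0115))
s=cam('side'); c2=cen((hsv(s)[...,2]>150)&(hsv(s)[...,1]<45),(284,245,304,263)); print('side shaft',c2,onz(s,*c2[:2],.06))
print(tri(d,(296.4,223.97),s,c2[:2]))
c=onz(s,*c2[:2],.06)[:2]; print(phase6(s,c,.0635,.0065,.0115))
plan(np.array([.574,.078,.15]),85.4,14)
E
```

```text
39.634852477176
37.77634261318862
37.504113105783574
side shaft (np.float64(293.20512820512823), np.float64(252.25641025641025), 39) [0.54770121 0.15840276 0.06      ]
(array([0.54868129, 0.16107426, 0.06190698]), np.float64(0.0037968513387450745))
41.36673990889018
total turn deg [ -0.02  -0.   -15.27] shift in start frame [-513.3 -406.4   88.6] in final frame [-388.2 -527.3   88.5]
[-36.7 -29.    6.3] [-0.   -0.   -1.09]
[-36.1 -29.7   6.3] [-0.   -0.   -1.09]
[-35.5 -30.4   6.3] [-0.   -0.   -1.09]
[-34.9 -31.1   6.3] [-0.   -0.   -1.09]
[-34.4 -31.7   6.3] [-0.   -0.   -1.09]
[-33.7 -32.4   6.3] [-0.   -0.   -1.09]
[-33.1 -33.    6.3] [-0.   -0.   -1.09]
[-32.5 -33.6   6.3] [-0.   -0.   -1.09]
[-31.8 -34.3   6.3] [-0.   -0.   -1.09]
[-31.2 -34.9   6.3] [-0.   -0.   -1.09]
[-30.5 -35.4   6.3] [-0.   -0.   -1.09]
[-29.8 -36.    6.3] [-0.   -0.   -1.09]
[-29.1 -36.6   6.3] [-0.   -0.   -1.09]
[-28.4 -37.1   6.3] [-0.   -0.   -1.09]
```

Emit:
{"fn": "drive_tool", "kwargs": {
  "offset": [
    [0,0,0],
    [0,0,0],
    [-34,-46,4],
    [-34,-46,4],
    [-34,-46,4],
    [-34,-46,4],
    [-34,-46,4],
    [-34,-46,4],
    [-34,-46,4],
    [-34,-46,4]
  ],
  "angular": [
    [0,0,-7.6],
    [0,0,-7.6],
    [0,0,0],
    [0,0,0],
    [0,0,0],
    [0,0,0],
    [0,0,0],
    [0,0,0],
    [0,0,0],
    [0,0,0]
  ],
  "grip": [1,1,1,1,1,1,1,1,1,1],
  "force": 20
}}

```text
clock: 1.65
ee_pos: [0.4714, 0.2443, 0.207]
eef_rot: [0.041, 0.999, 0.0, 0.0]
ft_force: [0.8, 0.9, 0.1]
gripper_width: 0.0008
grasp_force: 0.0
```

Emit:
{"fn": "drive_tool", "kwargs": {
  "offset": [
    [-29,-40,10],
    [-29,-40,10],
    [-29,-40,10],
    [-29,-39,10],
    [0,0,10],
    [0,0,6],
    [0,0,0],
    [0,0,0],
    [0,0,0],
    [0,0,0]
  ],
  "angular": [
    [0,0,0],
    [0,0,0],
    [0,0,0],
    [0,0,0],
    [0,0,0],
    [0,0,0],
    [0,0,0],
    [0,0,0],
    [0,0,0],
    [0,0,0]
  ],
  "grip": [1,1,1,1,1,1,1,1,1,1]
}}

```text
clock: 2.9
ee_pos: [0.5734, 0.0784, 0.1512]
eef_rot: [0.04, 0.999, 0.0, 0.0]
ft_force: [0.8, 0.4, -0.1]
gripper_width: 0.0004
grasp_force: 0.0
```

```bash
python3 - <<'E'
from m import *
plan(np.array([.574,.078,.060]),85.4,1)
d=cam('side'); t=cam('top')
save('pics/s1.png',np.hstack([cv2.resize(d['frame'][110:270,240:390],(360,384)),cv2.resize(t['frame'][150:300,260:400],(358,384))]))
E
```

```text
total turn deg [ 0.01  0.04 -0.03] shift in start frame [-0.6 -0.4 91.2] in final frame [-0.7 -0.4 91.2]
[-0.6 -0.4 91.2] [ 0.01  0.04 -0.03]
```

View pics/s1.png

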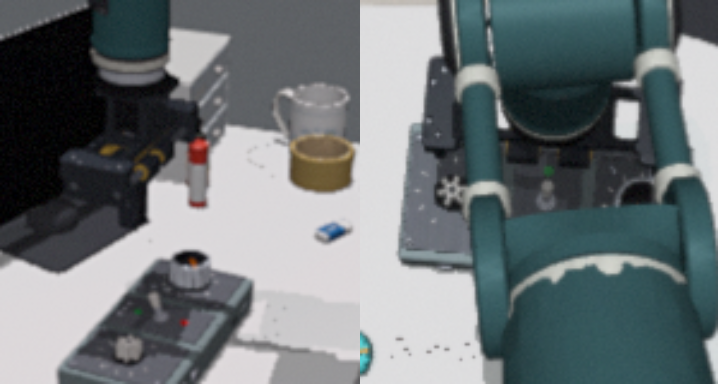

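Side view: the closed fingers are beyond the lever on its green side, clear of the monitor. Next they go down and then push the lever toward the red dot (+x of the tool).

Emit:
{"fn": "drive_tool", "kwargs": {
  "offset": [
    [0,0,30],
    [0,0,30],
    [0,0,25],
    [0,0,6],
    [0,0,0],
    [6,0,0],
    [6,0,0],
    [5,0,0],
    [3,0,0],
    [3,0,0]
  ],
  "angular": [
    [0,0,0],
    [0,0,0],
    [0,0,0],
    [0,0,0],
    [0,0,0],
    [0,0,0],
    [0,0,0],
    [0,0,0],
    [0,0,0],
    [0,0,0]
  ],
  "grip": [1,1,1,1,1,1,1,1,1,1]
}}

```text
clock: 4.25
ee_pos: [0.5499, 0.0799, 0.0597]
eef_rot: [0.041, 0.999, -0.0, -0.0]
ft_force: [-0.2, 0.2, 0.9]
gripper_width: 0.0005
grasp_force: 0.0
```

```bash
python3 - <<'E'
from m import *
print(manip.get_obs()['ft_force'],manip.get_obs()['ee_pos'])
d=cam('side'); t=cam('top')
save('pics/s2.png',np.hstack([cv2.resize(d['frame'][190:290,260:360],(384,384)),cv2.resize(t['frame'][190:270,290:370],(384,384))]))
E
```

```text
[-0.15174611  0.19468032  0.88705022] [0.54990859 0.07986    0.05973319]
```

View pics/s2.png

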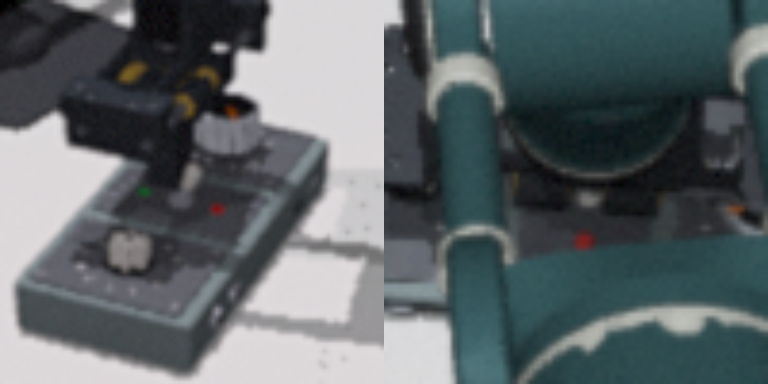

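The lever tip now leans toward the red dot. I'll back off, lift and move toward the knob, then check both.

Emit:
{"fn": "drive_tool", "kwargs": {
  "offset": [
    [-8,0,0],
    [0,0,-30],
    [0,0,-40],
    [0,20,-30],
    [0,50,0],
    [0,55,0],
    [0,50,0],
    [0,50,0],
    [0,0,0],
    [0,0,0]
  ],
  "angular": [
    [0,0,0],
    [0,0,0],
    [0,0,0],
    [0,0,0],
    [0,0,0],
    [0,0,0],
    [0,0,0],
    [0,0,0],
    [0,0,0],
    [0,0,0]
  ],
  "grip": [1,1,1,0,0,0,0,0,0,0]
}}

```text
clock: 5.6
ee_pos: [0.5766, 0.3032, 0.1592]
eef_rot: [0.04, 0.999, -0.0, -0.0]
ft_force: [-0.8, 0.1, -0.6]
gripper_width: 0.0686
grasp_force: 0.0
```

```bash
python3 - <<'E'
from m import *
s=cam('side'); t=cam('top')
H=hsv(s); h,S,v=H[...,0],H[...,1],H[...,2]
m=((v<60)|((h>3)&(h<25)&(S>140)&(v>90))).astype(np.uint8); sub=np.zeros_like(m); sub[298:325,278:308]=m[298:325,278:308]
cs=max(cv2.findContours(sub,0,1)[0],key=cv2.contourArea); e=cv2.boundingRect(cs); M=cv2.moments(cs); c=(M['m10']/M['m00'],M['m01']/M['m00']); print('side disc',e,c,onz(s,*c,.026))
save('pics/s3.png',np.hstack([cv2.resize(s['frame'][210:290,260:350],(396,352)),cv2.resize(t['frame'][200:270,215:305],(396,352))]))
print(manip.get_obs()['ee_pos'])
H=hsv(t); h,S,v=H[...,0],H[...,1],H[...,2]
m=((v<75)|((h>5)&(h<25)&(S>120)&(v>90))).astype(np.uint8)[240:264,214:240]
cs=max(cv2.findContours(m,0,1)[0],key=cv2.contourArea)
M=cv2.moments(cs); c=(M['m10']/M['m00']+214,M['m01']/M['m00']+240); print('top disc',c,onz(t,*c,.026))
E
```

```text
side disc (285, 304, 16, 10) (292.4643449419569, 308.76451077943614) [0.4893589  0.32332651 0.026     ]
[0.57667113 0.30221901 0.1594099 ]Traceback (most recent call last):
  File "<stdin>", line 11, in <module>
ZeroDivisionError: float division by zero
```

View pics/s3.png

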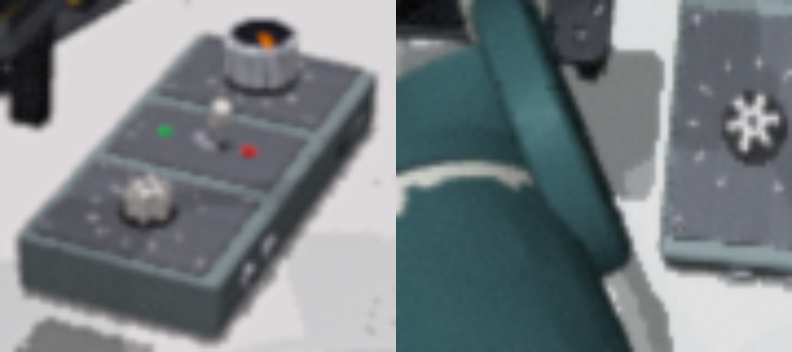

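```bash
python3 - <<'E'
from m import *
s=cam('side'); H=hsv(s)
c=cen((H[...,2]>150)&(H[...,1]<60),(304,228,316,242)); print(c)
p=onz(s,*c[:2],.070); mid=np.array([.5402,.0797]); a=np.radians(-4.6); print(p, 'ctrl x,y',(p[:2]-mid)@[np.cos(a),np.sin(a)],(p[:2]-mid)@[-np.sin(a),np.cos(a)])
for sg in(-1,1): print(sg,proj(s,[mid[0]+sg*.0096*np.cos(a),mid[1]+sg*.0096*np.sin(a),.0713]))
E
```

```text
(np.float64(309.0), np.float64(234.71428571428572), 14)
[0.53245564 0.08302052 0.07      ] ctrl x,y -0.007985712888708793 0.002688736711297754
-1 (np.float64(310.00273592331257), np.float64(233.90985066921974))
1 (np.float64(303.1025726486123), np.float64(232.33195306246097))
```

```bash
python3 - <<'E'
from m import *
plan(np.array([.491,.324,.006]),85.4,1); print(manip.get_obs()['joints'].round(2))
E
```

```text
total turn deg [-0.03 -0.02 -0.15] shift in start frame [ 87.1  14.9 153.5] in final frame [ 87.2  15.  153.5]
[ 87.1  14.9 153.5] [-0.03 -0.02 -0.15]
[ 0.44  0.28  1.74 -0.    1.13 -1.04]
```

Emit:
{"fn": "drive_tool", "kwargs": {
  "offset": [
    [30,5,20],
    [30,5,20],
    [27,5,30],
    [0,0,30],
    [0,0,30],
    [0,0,18],
    [0,0,5],
    [0,0,0],
    [0,0,0],
    [0,0,0]
  ],
  "angular": [
    [0,0,0],
    [0,0,0],
    [0,0,0],
    [0,0,0],
    [0,0,0],
    [0,0,0],
    [0,0,0],
    [0,0,0],
    [0,0,0],
    [0,0,0]
  ],
  "grip": [0,0,0,0,0,0,0,1,1,1],
  "force": 8
}}

```text
clock: 7.0
ee_pos: [0.4919, 0.3259, 0.0078]
eef_rot: [0.041, 0.999, 0.001, 0.001]
ft_force: [-1.0, -0.3, -0.7]
gripper_width: 0.0599
grasp_force: 0.0
```

Emit:
{"fn": "drive_tool", "kwargs": {
  "offset": [
    [0,0,0],
    [0,0,0],
    [0,0,0],
    [0,0,0],
    [0,0,0],
    [0,0,0],
    [0,0,0],
    [0,0,0],
    [0,0,0],
    [0,0,0]
  ],
  "angular": [
    [0,0,0],
    [0,0,0],
    [0,0,0],
    [0,0,0],
    [0,0,0],
    [0,0,0],
    [0,0,0],
    [0,0,0],
    [0,0,10],
    [0,0,10]
  ],
  "grip": [1,1,1,1,1,0,0,0,0,0]
}}

```text
clock: 8.25
ee_pos: [0.4909, 0.3254, 0.0064]
eef_rot: [0.216, 0.976, -0.0, -0.0]
ft_force: [0.0, 0.5, -0.4]
gripper_width: 0.0878
grasp_force: 0.0
```

```bash
python3 - <<'E'
from m import *
o=manip.get_obs(); print(o['ee_pos'],o['gripper_width'],R.from_quat(o['eef_rot']).as_matrix()[:,1])
s=cam('side'); save('pics/s4.png',s['frame'][200:380,220:400],3)
E
```

```text
[0.49094946 0.325421   0.0064305 ] 0.08783249114502333 [ 4.22609280e-01  9.06311928e-01 -2.91603819e-04]
```

View pics/s4.png

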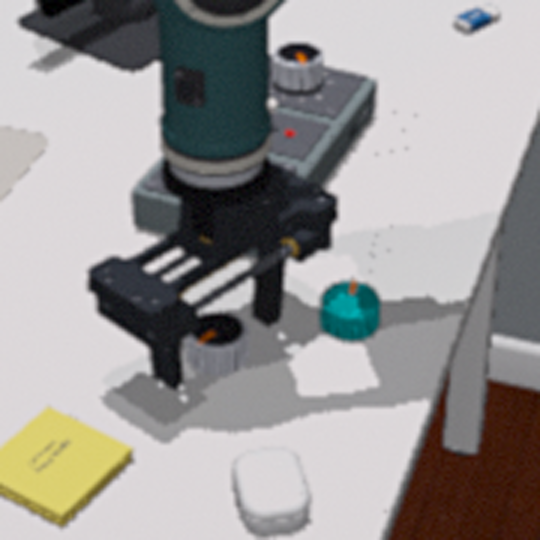

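Side view: the knob stands between the open fingers, and the turquoise look-alike is clear. I'll turn on to 90° in all and grip, so the knob is centred both ways.

Emit:
{"fn": "drive_tool", "kwargs": {
  "offset": [
    [0,0,0],
    [0,0,0],
    [0,0,0],
    [0,0,0],
    [0,0,0],
    [0,0,0],
    [0,0,0],
    [0,0,0],
    [0,0,0],
    [0,0,0]
  ],
  "angular": [
    [0,0,10],
    [0,0,10],
    [0,0,10],
    [0,0,10],
    [0,0,10],
    [0,0,10],
    [0,0,10],
    [0,0,0],
    [0,0,0],
    [0,0,0]
  ],
  "grip": [0,0,0,0,0,0,0,0,1,1],
  "force": 35
}}

```text
clock: 9.55
ee_pos: [0.4911, 0.3255, 0.0067]
eef_rot: [0.735, 0.678, -0.0, -0.0]
ft_force: [-0.1, 0.0, -0.9]
gripper_width: 0.0706
grasp_force: 0.0
```

Emit:
{"fn": "drive_tool", "kwargs": {
  "offset": [
    [0,0,0],
    [0,0,0],
    [0,0,0],
    [0,0,0],
    [0,0,-20],
    [0,0,-40],
    [0,0,-40],
    [0,0,-10],
    [0,0,0],
    [0,0,0]
  ],
  "angular": [
    [0,0,0],
    [0,0,0],
    [0,0,0],
    [0,0,0],
    [0,0,0],
    [0,0,0],
    [0,0,0],
    [0,0,0],
    [0,0,0],
    [0,0,0]
  ],
  "grip": [1,1,1,1,1,1,1,1,1,1]
}}

```text
clock: 10.8
ee_pos: [0.4899, 0.3247, 0.1149]
eef_rot: [0.735, 0.678, -0.002, -0.0]
ft_force: [0.2, 0.6, -0.1]
gripper_width: 0.0446
grasp_force: 35.0
```

```bash
python3 - <<'E'
from m import *
o=manip.get_obs(); print(o['ee_pos'],o['gripper_width'],o['grasp_force'])
plan(np.array([.5495,.1615,.110]),-4.6,1)
plan(np.array([.5495,.1615,.110]),-34,1)
plan(np.array([.5495,.1615,.110]),27,1)
E
```

```text
[0.48985987 0.32473654 0.1149288 ] 0.04462369317525644 34.999925242736936
total turn deg [-0.14  0.1  -0.07] shift in start frame [-157.8   72.7    5. ] in final frame [-157.9   72.5    4.9]
[-157.8   72.7    5. ] [-0.14  0.1  -0.07]
total turn deg [-0.11  0.14 29.33] shift in start frame [-157.8   72.7    5. ] in final frame [-102.   140.7    4.9]
[-157.8   72.7    5. ] [-0.11  0.14 29.33]
total turn deg [ -0.17   0.06 -31.67] shift in start frame [-157.8   72.7    5. ] in final frame [-172.5  -21.     4.9]
[-157.8   72.7    5. ] [ -0.17   0.06 -31.67]
```

Emit:
{"fn": "drive_tool", "kwargs": {
  "offset": [
    [0,0,0],
    [0,0,0],
    [0,0,0],
    [-35,-4,0],
    [-35,-4,0],
    [-35,-4,0],
    [-35,-5,5],
    [-32,-4,5],
    [0,0,5],
    [0,0,0]
  ],
  "angular": [
    [0,0,-10],
    [0,0,-10],
    [0,0,-10],
    [0,0,-2],
    [0,0,0],
    [0,0,0],
    [0,0,0],
    [0,0,0],
    [0,0,0],
    [0,0,0]
  ],
  "grip": [1,1,1,1,1,1,1,1,1,1]
}}

```text
clock: 12.05
ee_pos: [0.5488, 0.1626, 0.0998]
eef_rot: [0.52, 0.854, -0.001, -0.001]
ft_force: [0.2, -1.0, -0.2]
gripper_width: 0.0449
grasp_force: 35.0
```

```bash
python3 - <<'E'
from m import *
o=manip.get_obs(); print(o['ee_pos'],o['gripper_width'],o['grasp_force'])
s=cam('side'); t=cam('top')
save('pics/s5.png',np.hstack([cv2.resize(s['frame'][205:275,255:330],(375,350)),cv2.resize(t['frame'][185:255,255:330],(375,350))]))
E
```

```text
[0.5487897  0.16264075 0.09976883] 0.04490449372590703 34.999967637704685
```

View pics/s5.png

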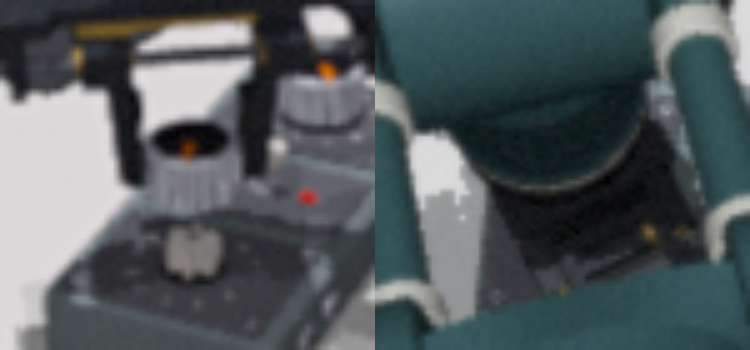

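Both fit this side view: the held knob's disc is at about (293,233), with the shaft directly below at about (293,255). Now I'll measure the pointer and the residual offset.

```bash
python3 - <<'E'
from m import *
o=manip.get_obs(); s=cam('side'); H=hsv(s); h,S,v=[H[...,i] for i in range(3)]
box=np.zeros_like(v,bool); box[228:240,284:304]=1
org=(h>2)&(h<25)&(S>140)&(v>90)&box; blk=(v<45)&box
zt=.0998-.0064+.026
def pts(m): V,U=np.nonzero(m); return np.array([onz(s,a,b,zt)[:2] for a,b in zip(U,V)]),U,V
P,U,V=pts(org); w=np.array([S[b,a] for a,b in zip(U,V)],float); k=(P*w[:,None]).sum(0)/w.sum()
m=(org|blk).astype(np.uint8); cs=max(cv2.findContours(m,0,1)[0],key=cv2.contourArea); print(cv2.boundingRect(cs))
Q,_,_=pts(m>0); lo,hi=Q.min(0),Q.max(0); c=Q.mean(0); print('disc',c,(lo+hi)/2,hi-lo,'ptr',k,len(U))
for cc in(c,(lo+hi)/2): print('angle',np.degrees(np.arctan2(*(k-cc)[::-1])),np.hypot(*(k-cc)))
print('bias',o['ee_pos'][:2]-c)
# principal axis of pointer
C=np.cov(P.T,aweights=w); e,E=np.linalg.eigh(C); print('axis',np.degrees(np.arctan2(E[1,1],E[0,1])),np.sqrt(e))
E
```

```text
(286, 230, 14, 6)
disc [0.54334274 0.1612377 ] [0.53812074 0.15906179] [0.04860299 0.04757594] ptr [0.54612188 0.17266775] 4
angle 76.33412343537272 0.011763066291363436
angle 59.54187392792503 0.01578418060454413
bias [0.00610305 0.00213678]
axis 110.62094018791542 [0.0013629 0.0026249]
```

```bash
python3 - <<'E'
from m import *
s=cam('side'); f=s['frame'].astype(float); zt=.1194
np.set_printoptions(linewidth=200)
w=np.clip(f[...,0]-f[...,2]-15,0,None)[228:242,284:304]; print(w.astype(int)); print(f[226:242,282:306].mean(2).astype(int))
vv,uu=np.mgrid[228:242,284:304]; u0,v0=(w*uu).sum()/w.sum(),(w*vv).sum()/w.sum(); print(u0,v0,onz(s,u0,v0,zt))
c=[.5488,.1626,zt]; print('expected centre px',proj(s,c)); 
for a in(80,90,100,110): print(a,proj(s,[c[0]+.013*np.cos(np.radians(a)),c[1]+.013*np.sin(np.radians(a)),zt]))
E
```

```text
[[ 0  0  0  0  0  0  0  0  0  0  0  0  0  0  0  0  0  0  0  0]
 [ 0  0  0  0  0  0  0  0  0  0  0  0  0  0  0  0  0  0  0  0]
 [ 0  0  0  0  0  0  0  0  0  0  0  0  0  0  0  0  0  0  0  0]
 [ 0  0  0  0  0  0  0  0  0  0  0  0  0  0  0  0  0  0  0  0]
 [ 0  0  0  0  0  0  0  0 17  0  0  0  0  0  0  0  0  0  0  0]
 [ 0  0  0  0  0  0  0 38 71 41  0  0  0  0  0  0  0  0  0  0]
 [ 0  0  0  0  0  0 20 86 97 43  0  0  0  0  0  0  0  0  0  0]
 [ 0  0  0  0  0  0 27 89 80 13  0  0  0  0  0  0  0  0  0  0]
 [ 0  0  0  0  0  0  5 46 18  0  0  0  0  0  0  0  0  0  0  0]
 [ 0  0  0  0  0  0  0  0  0  0  0  0  0  0  0  0  0  0  0  0]
 [ 0  0  0  0  0  0  0  0  0  0  0  0  0  0  0  0  0  0  0  0]
 [ 0  0  0  0  0  0  0  0  0  0  0  0  0  0  0  0  0  0  0  0]
 [ 0  0  0  0  0  0  0  0  0  0  0  0  0  0  0  0  0  0  0  0]
 [ 0  0  0  0  0  0  0  0  0  0  0  0  0  0  0  0  0  0  0  0]]
[[ 68 159 212 220 219 218 218 218 221 221 220 221 223 220 200 165 137 120 111 100  58  23  19  27]
 [ 77 165 214 220 220 221 217 214 214 213 214 213 216 210 179 143 119 108 103  93  57  27  21  24]
 [ 97 183 218 223 2
[... 1094 characters left out ...]
8 118 122 122 126 122 120 123 114 123 122 110 108 115 112  79  37  31  40]
 [ 25  59 109 121 116 114 124 123 123 133 126 124 123 112 122 122 111 111 114 114  84  64  74  88]
 [ 56  73 109 116 109 115 124 125 127 139 129 126 127 116 123 124 112 111 119 119  98  92 112 134]]
291.6150506512301 234.23589001447178 [0.546268   0.17154117 0.1194    ]
expected centre px (np.float64(291.91892637763374), np.float64(232.21236645577727))
80 (np.float64(289.14290698412685), np.float64(234.68897971517245))
90 (np.float64(290.01084176598243), np.float64(234.894454106882))
100 (np.float64(290.9380452477246), np.float64(235.01790396014945))
110 (np.float64(291.89566646914903), np.float64(235.05540184319497))
```

Emit:
{"fn": "drive_tool", "kwargs": {
  "offset": [
    [0,0,10],
    [0,0,10],
    [0,0,6],
    [0,0,0],
    [0,0,0],
    [0,0,2],
    [0,0,2],
    [0,0,2],
    [0,0,1],
    [0,0,0]
  ],
  "angular": [
    [0,0,0],
    [0,0,0],
    [0,0,0],
    [0,0,0],
    [0,0,0],
    [0,0,0],
    [0,0,0],
    [0,0,0],
    [0,0,0],
    [0,0,0]
  ],
  "grip": [1,1,1,1,1,1,1,1,1,1]
}}

```text
clock: 13.5
ee_pos: [0.5502, 0.1626, 0.0686]
eef_rot: [0.52, 0.854, -0.0, -0.0]
ft_force: [-0.2, 0.4, -0.5]
gripper_width: 0.0445
grasp_force: 35.0
```

```bash
python3 - <<'E'
from m import *
o=manip.get_obs(); print(o['ee_pos'],o['ft_force'],o['ft_torque'])
s=cam('side'); a=np.array(proj(s,[.5488,.1626,.06])); print('axis u at shaft',a[0]+.58)
print([proj(s,[.5488+dx,.1626+dy,.06])[0]-a[0] for dx,dy in((.001,0),(0,.001))])
f=s['frame'].mean(2); print(f[246:262,280:306].astype(int))
E
```

```text
[0.55015694 0.16260444 0.06857093] [-0.23822444  0.43144443 -0.52530347] [ 0.00241876 -0.03659667 -0.01137227]
axis u at shaft 292.76957759166885
[np.float64(-0.384886837178783), np.float64(-0.1418556916510738)]
[[ 28  23  24  57 103 111  82  54  32  19  29  52  55  36  21  24  21  41
   60  83 110 113  70  32  25  29]
 [ 28  23  19  55 105 119 115  99  87  82  76  75  76  66  67  79  85  97
  109 114 116 113  72  31  18  27]
 [ 25  20  21  52 102 117 118 123 129 135 128 120 116 117 123 137 139 137
  125 118 116 111  72  30  25  22]
 [ 28  23  22  54 101 113 115 122 135 135 139 143 139 136 139 138 134 127
  117 112 112 108  68  31  22  20]
 [ 28  28  14  54 102 111 114 123 132 122 125 133 128 128 126 124 127 120
  111 111 112 108  71  33  23  25]
 [ 27  22  19  55 102 107 112 123 132 121 120 130 121 122 124 121 125 123
  112 110 115 114  79  37  26  33]
 [ 26  28  29  62 105 107 110 125 133 124 120 127 121 126 131 122 125 124
  113 112 117 113  82  48  43  46]
 [ 42  40  49  68 107 107 106 125 136 125 120 129 121 129 139 128 124 123
  113 109 114 111  76  59  53  49]
 [ 47  50  52  6
[... 156 characters left out ...]
23 130 140
  118 101  87  65  50  54  52  45]
 [ 47  48  49  48  52  57  82 121 134 125 124 129 124 127 127 123 126 128
  101  80  61  49  44  48  48  53]
 [ 47  45  47  44  46  48  50  79 104 122 131 131 127 130 130 124 122 115
   85  48  40  47  46  46  51  57]
 [ 55  59  55  48  47  44  38  39  77 114 123 123 128 120 120 118 124 109
   67  26  34  46  46  47  50  51]
 [ 69  73  64  51  46  48  38  30  41  65  67  92 114 100  84  87 106  95
   53  28  42  46  44  48  42  45]
 [ 52  57  50  50  43  42  46  40  31  23  23  57  90  67  41  36  50  48
   29  37  48  50  51  51  50  52]
 [ 46  46  53  53  55  52  53  46  42  31  25  34  42  30  24  19  26  31
   44  48  59  62  58  59  60  61]]
```

Emit:
{"fn": "drive_tool", "kwargs": {
  "offset": [
    [0.5,-1,0],
    [0,0,0],
    [0,0,0],
    [0,0,0.5],
    [0,0,0.5],
    [0,0,0.5],
    [0,0,0.5],
    [0,0,0.5],
    [0,0,0],
    [0,0,0]
  ],
  "angular": [
    [0,0,0],
    [0,0,0],
    [0,0,0],
    [0,0,0],
    [0,0,0],
    [0,0,0],
    [0,0,0],
    [0,0,0],
    [0,0,0],
    [0,0,0]
  ],
  "grip": [1,1,1,1,1,1,1,1,1,1]
}}

```text
clock: 14.8
ee_pos: [0.5492, 0.1626, 0.0662]
eef_rot: [0.52, 0.854, -0.0, 0.0]
ft_force: [-0.0, -0.1, 0.3]
gripper_width: 0.0446
grasp_force: 35.0
```

Emit:
{"fn": "drive_tool", "kwargs": {
  "offset": [
    [0,0,0.5],
    [0,0,0.5],
    [0,0,0.5],
    [0,0,0.5],
    [0,0,0.5],
    [0,0,0.5],
    [0,0,0.5],
    [0,0,0.5],
    [0,0,0],
    [0,0,0]
  ],
  "angular": [
    [0,0,0],
    [0,0,0],
    [0,0,0],
    [0,0,0],
    [0,0,0],
    [0,0,0],
    [0,0,0],
    [0,0,0],
    [0,0,0],
    [0,0,0]
  ],
  "grip": [1,1,1,1,1,1,1,1,1,1]
}}

```text
clock: 16.05
ee_pos: [0.5491, 0.1626, 0.0622]
eef_rot: [0.52, 0.854, -0.0, 0.0]
ft_force: [0.4, -0.3, -0.2]
gripper_width: 0.0446
grasp_force: 35.0
```

Emit:
{"fn": "drive_tool", "kwargs": {
  "offset": [
    [0,0,1],
    [0,0,1],
    [0,0,1],
    [0,0,1],
    [0,0,0.5],
    [0,0,0.5],
    [0,0,0.5],
    [0,0,0.5],
    [0,0,0],
    [0,0,0]
  ],
  "angular": [
    [0,0,0],
    [0,0,0],
    [0,0,0],
    [0,0,0],
    [0,0,0],
    [0,0,0],
    [0,0,0],
    [0,0,0],
    [0,0,0],
    [0,0,0]
  ],
  "grip": [1,1,1,1,1,1,1,1,1,1]
}}

```text
clock: 17.3
ee_pos: [0.5492, 0.1626, 0.0564]
eef_rot: [0.52, 0.854, 0.0, 0.0]
ft_force: [-2.0, -1.1, 2.8]
gripper_width: 0.0451
grasp_force: 35.0
```

Emit:
{"fn": "drive_tool", "kwargs": {
  "offset": [
    [0,0,0.5],
    [0,0,0.5],
    [0,0,0.5],
    [0,0,0.5],
    [0,0,0.5],
    [0,0,0.5],
    [0,0,0.5],
    [0,0,0],
    [0,0,0],
    [0,0,0]
  ],
  "angular": [
    [0,0,0],
    [0,0,0],
    [0,0,0],
    [0,0,0],
    [0,0,0],
    [0,0,0],
    [0,0,0],
    [0,0,0],
    [0,0,0],
    [0,0,0]
  ],
  "grip": [1,1,1,1,1,1,1,1,1,1]
}}

```text
clock: 18.55
ee_pos: [0.5493, 0.1626, 0.0532]
eef_rot: [0.52, 0.854, 0.0, 0.0]
ft_force: [-2.6, -2.5, 7.4]
gripper_width: 0.0447
grasp_force: 35.0
```

Emit:
{"fn": "drive_tool", "kwargs": {
  "offset": [
    [0,0,0.4],
    [0,0,0],
    [0,0,0.4],
    [0,0,0],
    [0,0,0.4],
    [0,0,0],
    [0,0,0],
    [0,0,0],
    [0,0,0],
    [0,0,0]
  ],
  "angular": [
    [0,0,0],
    [0,0,0],
    [0,0,0],
    [0,0,0],
    [0,0,0],
    [0,0,0],
    [0,0,0],
    [0,0,0],
    [0,0,0],
    [0,0,0]
  ],
  "grip": [1,1,1,1,1,1,1,1,1,1],
  "force": 45
}}

```text
clock: 19.8
ee_pos: [0.5493, 0.1626, 0.053]
eef_rot: [0.52, 0.854, 0.0, 0.0]
ft_force: [-5.1, -2.6, 13.5]
gripper_width: 0.0445
grasp_force: 45.0
```

```bash
python3 - <<'E'
from m import *
print(manip.get_obs()['ft_force'],manip.get_obs()['ee_pos'])
s=cam('side'); save('pics/s6.png',s['frame'][205:285,255:350],7)
print(proj(s,[.5493,.1626,.0465+.026]), proj(s,[.5493,.1626,.0505+.026]))
E
```

```text
[-5.09809875 -2.5889506  13.52767827] [0.54930011 0.16260838 0.052979  ]
(np.float64(291.94028348321757), np.float64(248.72691277977697)) (np.float64(291.92197042697956), np.float64(247.34081037945492))
```

View pics/s6.png

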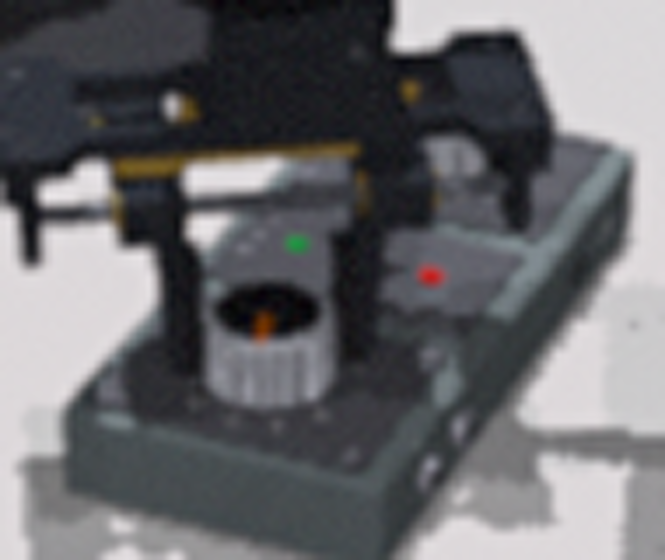

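The side view shows the knob upright, down close to the plate, with its disc at about (293,249) as predicted for fully pressed. The wrist force of 13.5 N is above the 7 N spring, so it is on the stop. Handing in.

```bash
python3 -c "
from rig import manip
print(manip.sign_off())"
```

```text
the job is handed in; nothing more can be done
None
```

The speaker switch was flipped to OFF first; the knob is now meshed on the shaft, fully home and upright, and the gripper is holding it pressed to the stop (13.5 N at the wrist). I handed the job in at about 20 s on the robot clock, without moving the other loose things.

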